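# Open the tablet counter's dust filter

### The job

Uncover the dust filter of the tablet counter for cleaning: press the snap tab's pad fully down so that the cover springs free, then push the cover along its rails with the fingertips until it lies on the parking deck, wholly out of the rails and against or nearly against the end stop. Only press and push: do not lift or tip the cover, leave the other things on the bench where they are, and finish with the hand clear of everything.

Things in the scene. Friction and masses are not known exactly. Their poses are not given: they have to be found in the camera images.
- counter: Tablet counter: low off-white machine fixed to the bench. Origin on the bench under the middle of the filter seat; +y is the way the cover slides off, +x the snap tab's side (at yaw 0: +x away from the robot, +y to its left). Housing x -55 to 108, y -195 to 170 mm, flat top at z = 55. A steel funnel 100 mm wide stands at (27, -135), top z = 100.
- seat (a point): Centre of the filter seat, at (0, 0, 55) mm of the counter, same axes; the pleated filter (60 x 70 mm opening) lies below it. Rails on both sides: |x| 36.5 to 47, y -50 to 45, 10 mm high, their lips reach over the cover's edges. Behind the cover, a block with a spring ejector: |x| < 40, y -75 to -54, 5 mm high.
- deck (a point): Where the cover's origin comes when the cover touches the end stop: on the parking deck, at (0, 112, 55) mm of the counter, same axes. The deck runs on from the seat at the same level between edges 4 mm high (|x| 42.5 to 46.5). The end stop (|x| < 42, y 157.5 to 164 of the counter) is 18 mm high.
- cover: Loose filter cover, dark grey, 90 g: plate 80 (x) x 90 (y) x 6 mm with a push rib across it; origin at the centre of its underside, axes as the counter's; it starts on the seat. Front edge (y 41 to 45) turned up to 18 mm. When the tab is pressed it springs about 8 mm to +y and then keeps the tab down. It slides on with some 5 N at first, 1 N after 15 mm.
- rib (a point): Middle of the top of the cover's push rib, at (0, -25, 22) mm of the cover. The rib is 10 mm thick (y -30 to -20 of the cover) and spans x -34 to 34 from the plate up. It runs on as a wing (x 34 to 62, 12 to 22 mm above the cover's underside) over the rail to the tab's tooth. Push on its rear (-y) face.
- tab_pad (a point): Centre of the top of the snap tab's press pad, 30 x 30 mm, dark grey, finely ridged; at (88, 4, 77) mm of the counter at rest, 22 mm above the housing top. Moves with the tab. A low arm joins it to the tooth (x 49 to 61, y -19 to -9, top z = 76 mm of the counter) that stands in front of the cover's wing and blocks it.
- snap_tab (a joint): How far the tab is pressed straight down, in m: 0 at rest, 0.012 fully down (hard stop); the wing clears the tooth from about 0.009. Sprung: 2 N at first, 4 N fully down, with friction about 6 N. When the wing has gone past the tooth (cover about 22 mm along) it springs back to 0.
- vial: Small amber bottle, 32 mm wide, 60 mm high, white cap, standing on the housing near the end of the parking deck, about (80, 142) mm of the counter; origin at its base. Leave alone.
- syrup: Amber bottle, 48 mm wide, 95 mm high, standing on the bench beyond the tab side; origin at its base. Leave alone.
- carton_a: Upright paper carton 40 x 70 x 85 mm on the bench beyond the tab side; origin at its base. Leave alone.
- carton_b: Flat paper carton 70 x 110 x 45 mm on the left of the bench; origin at its base. Leave alone.
- jar: White jar, 64 mm wide, 80 mm high, on the right of the bench; origin at its base. Leave alone.
- spatula: Counting spatula, 190 mm long, lying on the left of the bench. Leave alone.
- cup: White cup, 68 mm wide, 60 mm high, on the right of the bench; origin at its base. Leave alone.
Not all that is in view belongs to the job. Of the things like the cover, leave any that is orange; of the rest the smaller one is meant.

How it is judged:
By the outcome, as a careful person would: the job done as asked, in the order asked, and still so for the second after the job is handed in, with the robot touching nothing.
It also fails if it takes over 38 s, if anything falls off the work surface, if the arm or the gripper's body presses on something with over 40 N, if the wrist force passes 120 N, or if a joint passes its speed limit or range.

### The arm

A 6-joint arm with a two-finger parallel gripper is mounted at the origin on the work surface. World frame = base frame: x ahead of the robot, y to its left, z up, the work surface at z = 0. Lengths are in m, angles in degrees, forces in N, time in s.
With the tool pointing down it reaches from about 0.325 to 0.85 m from the base axis. Payload 15.5 kg.
Tool frame: the origin (TCP) lies at the very end of the fingers, on their centre line; the grasp point (between the pads) lies arm.grip_depth behind it (arm.grip_depth is the distance from the TCP to the grasp point, in m); z points along the fingers, y is the direction in which the jaws open and shut (so a half turn about z gives the same grasp; the last joint's range is limited). The gripper opens to 91 mm and grips with 3 to 60 N. Pads are 32 mm wide; open, the fingers measure 118 mm over their backs; the gripper's body (76 mm by 178 mm) begins 60 mm behind the grasp point.
Start: joints at [60.533, 28.281, 77.091, -0, 74.628, -5.472], TCP at [0.254, 0.571, 0.214] pointing down, gripper open.
Joint ranges: [-166.48, 166.48], [-47.26, 123.95], [12.59, 153.08], [-70.14, 250.14], [6.76, 159.57], [-176.63, 176.63]. Speed limits (degrees/s): [108.29, 108.29, 147.25, 172.46, 172.46, 172.46].

### API

Orientations are given as a 3x3 rotation matrix whose columns are the frame's x, y, z axes.
In Python, from rig import arm gives the robot as it stands. Calls block until the motion is done:
- arm.move_to(position, orientation): joint-space move of the TCP to a pose.
- arm.move_l(position, orientation=None, feed=0.15): straight line of the TCP; orientation=None keeps the orientation; feed is the mean speed in m/s.
- arm.move_joints(angles): joint-space move.
- arm.grip(opening): finger opening in m; the grip force is fixed at half the most; returns when the fingers have stopped.
- arm.sleep(seconds).
- arm.solve_ik(position, orientation): joint angles nearest the present ones, or None.
- arm.snapshot(name): name is "scene" or "top" or "wrist"; returns the picture (384x512x3 uint8, red, green, blue); there is no depth.
- arm.get_calibration(name): a dict with "intrinsics" (3x3 intrinsics, pixels), "cam_to_world" (4x4, takes a point from camera to world coordinates). Camera axes: x right, y down, z forward; pixel columns grow to the right and rows downward; lengths in m; the calibration is good to about 2 mm. A picture is of the moment at which its call begins: read the wrist's pose just before it. get_calibration takes no time and is no camera call; for the wrist camera it gives the pose at the moment of the call.
A pose or a line that the arm cannot do raises arm.Unreachable and nothing moves.
- arm.sign_off(): hands the job in, once; it reports no verdict.
Readings, each from a call of its own:
- arm.current_t(): time.
- arm.current_joint_positions(): joint angles.
- arm.current_dq(): joint speeds.
- arm.current_tau(): joint torques, N m.
- arm.current_ee_pos(): TCP position.
- arm.current_tool_rot(): TCP orientation.
- arm.current_force(): force on the tool from outside, world axes, zero at the start.
- arm.current_torque(): the same for the moment, N m.
- arm.current_width(): finger opening in m.
Only numpy, scipy, OpenCV 4.12 (cv2) and the standard library are available. Lean on these libraries where they do the work, as an engineer would, in place of code of your own. Each camera call takes 0.05 s, during which the arm holds its last target.

## Working session

There is one attempt and no reset: what is moved stays moved. The work goes in short steps, each a Python script; the robot and the scene stay as the last script left them, time stands still between calls to the robot, and variables do not carry over. Pictures are saved under pics/ and viewed, and the job is handed in when it is done.

```bash
mkdir -p pics; ls
python3 - <<'E'
from rig import arm
import cv2,numpy as np
for n in ["scene","top","wrist"]:
    c=arm.get_calibration(n); print(n,np.round(c["intrinsics"],1).tolist(),np.round(c["cam_to_world"],3).tolist())
    p=arm.snapshot(n); cv2.imwrite(f"pics/{n}0.png",p[:,:,::-1])
print(arm.current_t(),arm.grip_depth,arm.current_width(),arm.current_tool_rot())
E
```

```text
pics
scene [[350.6, 0.0, 257.7], [0.0, 350.6, 191.8], [0.0, 0.0, 1.0]] [[0.792, 0.431, -0.432, 0.997], [0.61, -0.541, 0.578, -0.585], [0.015, -0.722, -0.692, 0.8], [0.0, 0.0, 0.0, 1.0]]
top [[394.9, 0.0, 252.1], [0.0, 394.9, 190.3], [0.0, 0.0, 1.0]] [[0.0, -0.997, 0.071, 0.479], [-1.0, -0.001, -0.007, 0.014], [0.007, -0.071, -0.997, 1.342], [0.0, 0.0, 0.0, 1.0]]
wrist [[275.5, 0.0, 252.1], [0.0, 275.5, 191.5], [0.0, 0.0, 1.0]] [[0.407, 0.885, 0.226, 0.191], [0.913, -0.394, -0.102, 0.599], [-0.002, 0.248, -0.969, 0.382], [0.0, 0.0, 0.0, 1.0]]
0.15 0.0188 0.09108090958249328 [[-9.13589854e-01  4.06636646e-01 -4.66178180e-04]
 [ 4.06636902e-01  9.13589495e-01 -8.15117442e-04]
 [ 9.44388655e-05 -9.34248276e-04 -9.99999559e-01]]
```

View pics/scene0.png

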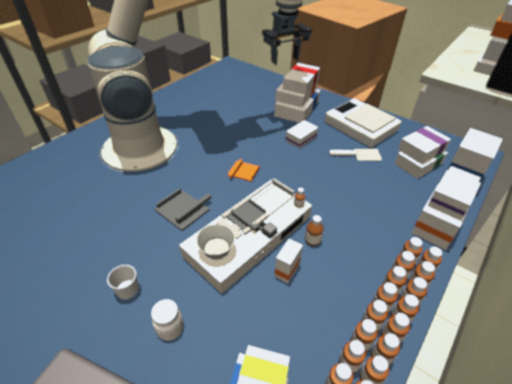

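View pics/top0.png

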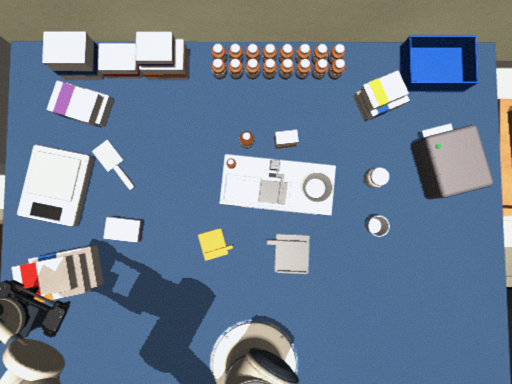

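View pics/wrist0.png

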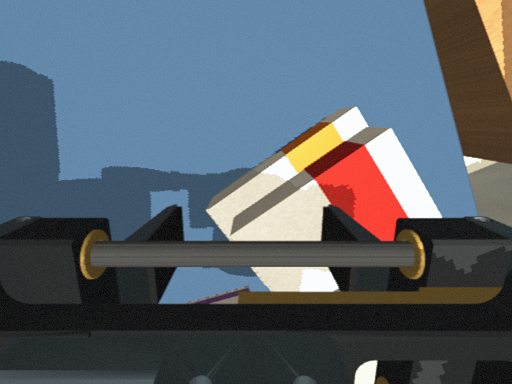

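Candidates for "the cover", in the top view:
- Orange or yellow tray at (213,244): excluded by its colour.
- Large grey tray on the bench at (292,254).
- Smaller dark grey plate on the counter seat at (272,190): this is the one I choose.

I'll check it in a close crop.

Run:
```python
import cv2
a=cv2.imread("pics/top0.png")[130:290,190:350]; b=cv2.imread("pics/scene0.png")[150:290,150:340]
cv2.imwrite("pics/c1.png",cv2.resize(a,(600,600),interpolation=cv2.INTER_CUBIC))
cv2.imwrite("pics/c2.png",cv2.resize(b,(760,560),interpolation=cv2.INTER_CUBIC))
```

```text
(no output)
```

View pics/c1.png

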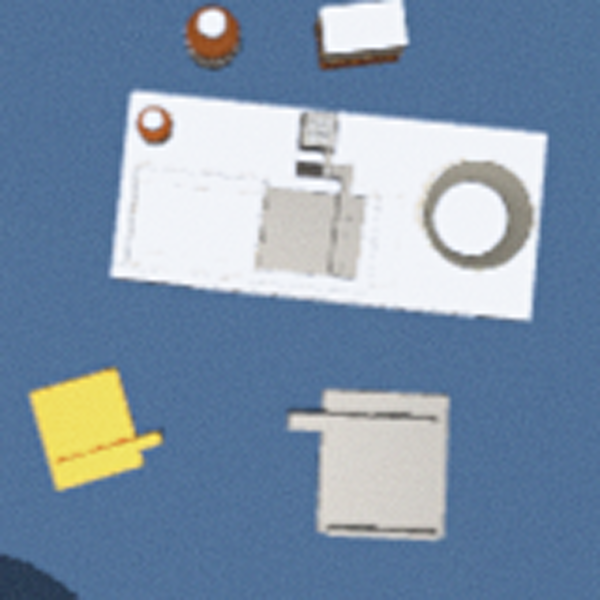

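View pics/c2.png

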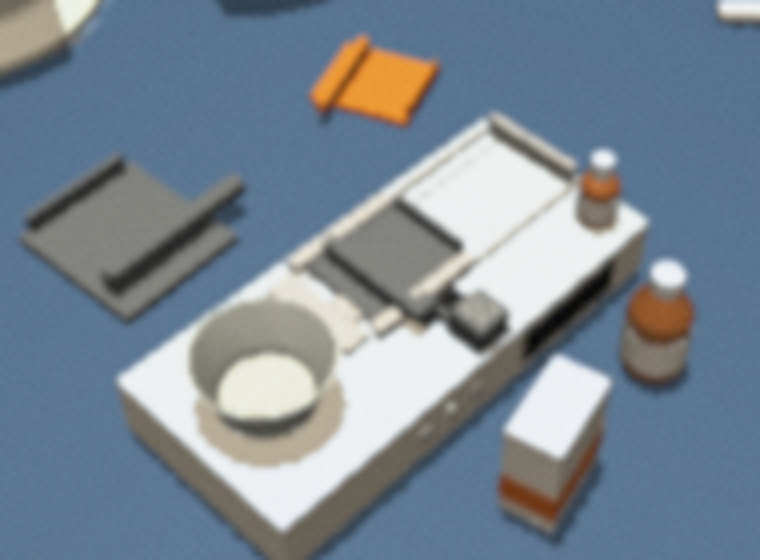

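The crop confirms the choice. The small grey cover sits in the rails at crop (310,230), with its wing at (340,175) reaching the tab pad at (320,130). The large grey tray and the orange one lie on the bench. Next I fit the counter's pose from the top view and move the wrist camera over it.

```bash
cat > h.py <<'E'
import cv2,numpy as np
from rig import arm
def ray(c,uv):
    K=np.array(c["intrinsics"]);T=np.array(c["cam_to_world"])
    d=T[:3,:3]@np.linalg.solve(K,[uv[0],uv[1],1]);return T[:3,3],d
def onz(c,uv,z):
    o,d=ray(c,uv);return o+d*(z-o[2])/d[2]
def tri(obs):
    A=np.zeros((3,3));b=np.zeros(3);L=[]
    for c,uv in obs:
        o,d=ray(c,uv);d=d/np.linalg.norm(d);P=np.eye(3)-np.outer(d,d);A+=P;b+=P@o;L.append((o,P))
    p=np.linalg.solve(A,b);return p,[float(np.linalg.norm(P@(p-o))) for o,P in L]
def proj(c,p):
    T=np.linalg.inv(np.array(c["cam_to_world"]));q=np.array(c["intrinsics"])@(T[:3,:3]@p+T[:3,3]);return q[:2]/q[2]
def R(yaw): # jaws along counter x, tool x = counter +y
    s,c=np.sin(yaw),np.cos(yaw)
    return np.array([[-s,c,0],[c,s,0],[0,0,-1.]])
E
python3 - <<'E'
from h import *
a=cv2.cvtColor(cv2.imread("pics/top0.png"),cv2.COLOR_BGR2HSV)
m=((a[...,1]<70)).astype(np.uint8)*255
m[:150]=0;m[222:]=0;m[:,:210]=0;m[:,345:]=0
c=arm.get_calibration("top")
k=max(cv2.findContours(m,0,1)[0],key=cv2.contourArea)
r=cv2.minAreaRect(k);B=cv2.boxPoints(r);print(r)
P=np.array([onz(c,p,.055) for p in B]);print(P)
print([np.linalg.norm(P[i]-P[i-1]) for i in range(4)])
E
```

```text
((277.4740295410156, 184.54937744140625), (112.909912109375, 51.30573272705078), 5.946863651275635)
[[ 0.52483349  0.11425236  0.055     ]
 [ 0.69267437  0.0978056   0.055     ]
 [ 0.65431135 -0.27151473  0.055     ]
 [ 0.48685321 -0.25165218  0.055     ]]
[np.float64(0.36787040194546083), np.float64(0.16864477141198642), np.float64(0.3713074470309331), np.float64(0.16863199499625053)]
```

Run:
```python
from h import *
import json
yaw=np.deg2rad(-5.9);Rz=np.array([[np.cos(yaw),-np.sin(yaw)],[np.sin(yaw),np.cos(yaw)]])
o=np.array([0.5897,-0.0778])-Rz@[.0265,-.0125];print(o)
cal=[]
for i,(x,y) in enumerate([(-.02,-.05),(.09,-.05)]):
    p=o+Rz@[x,y]
    arm.move_to([p[0],p[1],.27],R(yaw))
    if i==0: arm.grip(0.0)
    c=arm.get_calibration("wrist");im=arm.snapshot("wrist")
    cv2.imwrite(f"pics/w{i+1}.png",im[:,:,::-1]);cal.append({k:np.array(v).tolist() for k,v in c.items()})
json.dump(cal,open("cal.json","w"))
print(arm.current_t(),arm.current_joint_positions(),arm.current_width(),arm.current_force())
```

```text
[ 0.56462528 -0.06264221]
4.75 [-1.57937223e+01  2.87920316e+01  6.71915476e+01 -3.32726639e-03
  8.40718302e+01 -9.89936723e+00] 5.420419467303634e-05 [0.83738158 0.35101229 0.61750272]
```

View pics/w1.png

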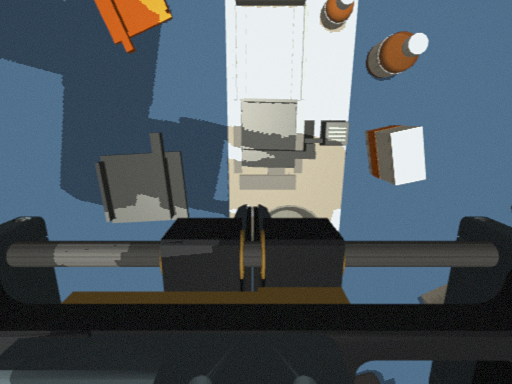

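View pics/w2.png

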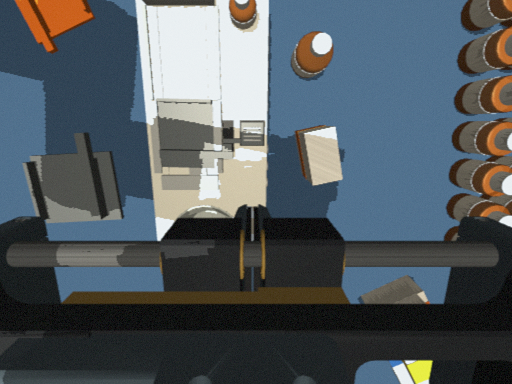

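Both wrist views show the seat with cover, at about (268,130) in the first and (188,130) in the second. The ridged pad is at (334,133) and (252,133), the housing edges are visible, and the syrup and carton are clear of the tab. I enlarge them to pick matching points.

Run:
```python
import cv2
for n,(u,v) in {"w1":(225,90),"w2":(145,90)}.items():
    a=cv2.imread(f"pics/{n}.png")[v:v+110,u:u+135]
    cv2.imwrite(f"pics/{n}z.png",cv2.resize(a,None,fx=5.5,fy=5.4545,interpolation=cv2.INTER_NEAREST)[:600,:800])
```

```text
(no output)
```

View pics/w1z.png

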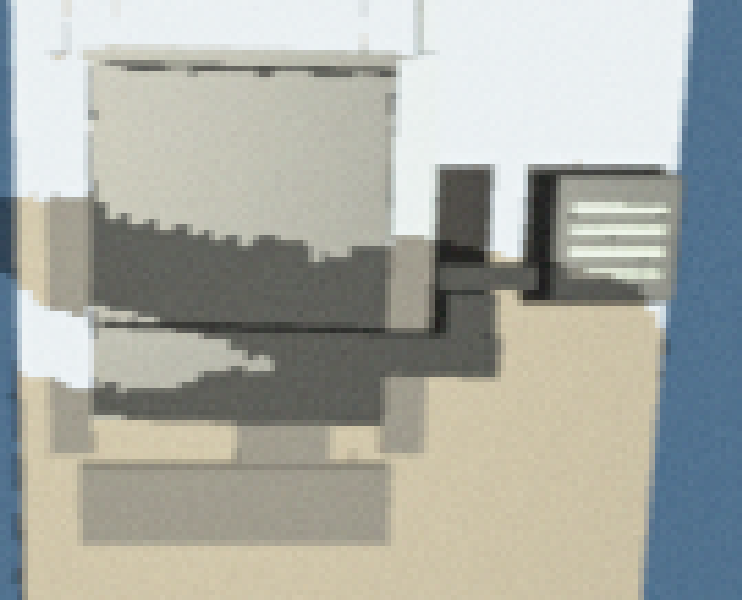

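View pics/w2z.png

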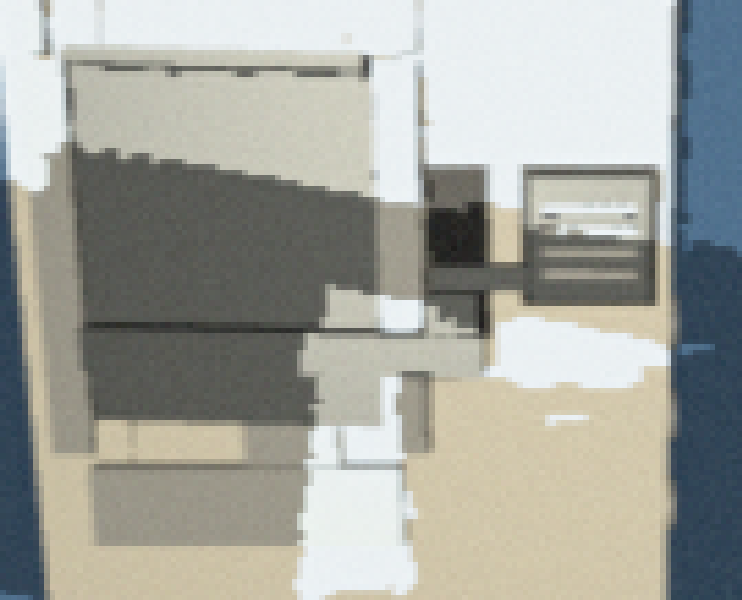

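Run:
```python
from h import *
import json
cal=json.load(open("cal.json"))
f=lambda p,u:(u+p[0]/5.5-.5,90+p[1]/5.4545-.5)
N={"pad_ff":((556,175),(525,170),(.073,.019,.077)),"pad_fr":((680,175),(657,171),(.103,.019,.077)),
"pad_rl":((556,300),(525,303),(.073,-.011,.077)),"pad_rr":((676,300),(655,304),(.103,-.011,.077)),
"wing_rr":((498,376),(489,377),(.062,-.030,.077)),"rib_fl":((92,325),(83,325),(-.034,-.020,.077)),
"blk_fl":((80,463),(95,465),(-.04,-.054,.060)),"blk_fr":((388,463),(405,465),(.04,-.054,.060)),"blk_rl":((80,545),(95,545),(-.04,-.075,.060)),
"lip_fl":((90,53),(65,50),(-.04,.045,.073)),"lip_fr":((396,53),(370,52),(.04,.045,.073)),
"rail_rr":((424,452),(430,452),(.047,-.05,.065)),"rail_rl":((50,452),(52,452),(-.047,-.05,.065))}
A=[];B=[]
for n,(a,b,m) in N.items():
    p,r=tri([(cal[0],f(a,225)),(cal[1],f(b,145))]);print(n,np.round(p*1e3,1),"z exp",m[2]*1e3,np.round(np.array(r)*1e3,1))
    q=[onz(cal[0],f(a,225),m[2])[:2],onz(cal[1],f(b,145),m[2])[:2]]
    A+= [m[:2]]*2;B+=q
A=np.array(A);B=np.array(B)
ac=A.mean(0);bc=B.mean(0);H=(A-ac).T@(B-bc);th=np.arctan2(H[0,1]-H[1,0],H[0,0]+H[1,1])
Rz=np.array([[np.cos(th),-np.sin(th)],[np.sin(th),np.cos(th)]]);o=bc-Rz@ac
print(np.rad2deg(th),o);print(np.round((B-(A@Rz.T+o))@Rz*1e3,1).reshape(-1,4))
print("pad",o+Rz@[.088,.004],"rib rear",o+Rz@[0,-.03])
```

```text
pad_ff [641.  -51.4  74.1] z exp 77.0 [0.6 0.6]
pad_fr [671.7 -54.7  68.1] z exp 77.0 [0.5 0.5]
pad_rl [637.9 -80.7  81.4] z exp 77.0 [0.2 0.2]
pad_rr [668.3 -84.5  73.8] z exp 77.0 [0.4 0.4]
wing_rr [626.4 -98.9  68.4] z exp 77.0 [0. 0.]
rib_fl [528.8 -76.5  64.8] z exp 77.0 [0.1 0.1]
blk_fl [ 521.1 -113.1   52.7] z exp 60.0 [0.1 0.1]
blk_fr [ 600.6 -121.6   51.3] z exp 60.0 [0.1 0.1]
blk_rl [ 518.9 -133.5   57.9] z exp 60.0 [0.1 0.1]
lip_fl [535.5 -12.4  61.4] z exp 73.0 [0.4 0.4]
lip_fr [607.3 -20.2  62.8] z exp 73.0 [0.2 0.2]
rail_rr [ 608.6 -117.6   60.3] z exp 65.0 [0.1 0.1]
rail_rl [ 514.6 -107.3   63.3] z exp 65.0 [0.1 0.1]
-6.213255361500034 [ 0.56701512 -0.06193289]
[[-1.4 -1.2 -0.5  0.1]
 [-2.7 -1.1 -0.   0. ]
 [ 0.7 -0.  -0.7 -0.6]
 [-1.   0.1  0.  -0.6]
 [-0.9  0.8  1.6  0.8]
 [-2.   2.5  1.7  2.7]
 [ 0.2 -0.3  2.3 -0.6]
 [-1.6  0.1  0.9 -0.2]
 [ 0.  -1.   0.7 -0.7]
 [ 3.7 -0.4  7.1  0.3]
 [-6.  -0.  -3.   0.3]
 [-0.5 -0.1  0.9  0.2]
 [-0.1 -0.6  0.4 -0.4]]
pad [ 0.65493112 -0.06748057] rib rear [ 0.56376824 -0.09175667]
```

Pad centre triangulates to (655,-68) mm, z about 74. The 12 to 13 point fit gives yaw -6.2°, with 1–2 mm residuals apart from the lip's corners, whose x extent I had assumed wrongly. Measured heights are a few mm below the text, which is about 1 px of parallax. The force readings will settle the exact height when I press.

```bash
cat >> h.py <<'E'
yaw=np.deg2rad(-6.21);Rz=np.array([[np.cos(yaw),-np.sin(yaw)],[np.sin(yaw),np.cos(yaw)]]);O=np.array([0.56702,-0.06193])
def W(x,y,z): # counter mm -> world m
    p=O+Rz@[x/1e3,y/1e3];return [p[0],p[1],z/1e3]
def C(p): q=Rz.T@(np.array(p[:2])-O);return np.round([q[0]*1e3,q[1]*1e3,p[2]*1e3],1)
def F(): f=np.array(arm.current_force());q=Rz.T@f[:2];return np.round([q[0],q[1],f[2]],1)
E
python3 - <<'E'
from h import *
arm.move_l(W(88,4,150),R(yaw),feed=.2)
arm.move_l(W(88,4,90),feed=.1)
arm.sleep(.1);f0=F();print("f0",f0,C(arm.current_ee_pos()))
z=80
arm.move_l(W(88,4,z),feed=.04)
while z>62.5:
    z-=1.5;arm.move_l(W(88,4,z),feed=.03)
    f=F();print(z,C(arm.current_ee_pos()),f-f0)
    if (f-f0)[2]>25:break
c=arm.get_calibration("wrist");im=arm.snapshot("wrist");cv2.imwrite("pics/p1.png",im[:,:,::-1])
print(arm.current_t())
E
```

```text
f0 [-1.5 -0.7  0.1] [88.6  3.9 90.9]
78.5 [88.   4.  78.5] [ 2.   1.4 -0.6]
77.0 [88.1  4.  77.1] [1.9 0.4 0.7]
75.5 [88.1  4.  75.5] [0.7 1.  0.8]
74.0 [88.   4.  73.9] [2.6 0.  1.3]
72.5 [88.   4.  72.4] [1.2 0.7 1.7]
71.0 [88.   4.  70.9] [3.4 0.6 2. ]
69.5 [88.   4.  69.4] [ 2.3 -0.3  2.7]
68.0 [88.   4.  67.9] [ 2.2 -0.3  3.2]
66.5 [88.   3.9 66.4] [ 2.9 -0.2  3.4]
65.0 [88.1  4.  65.1] [ 0.1 -0.4  6.6]
63.5 [88.3  4.  64.7] [-2.9  0.2 19.8]
62.0 [88.6  4.  64.2] [-6.1  0.6 34.9]
9.8583
```

The force climbed steadily from contact at z≈77 and hit the hard stop at z≈65, as described. I raise the hand and check that the cover sprang.

Run:
```python
from h import *
arm.move_l(W(88,4,66),feed=.05)
arm.move_l(W(88,4,140),feed=.2)
arm.move_l(W(0,-52,200),feed=.3)
arm.grip(.030)
c=arm.get_calibration("wrist");im=arm.snapshot("wrist");cv2.imwrite("pics/p2.png",im[:,:,::-1])
for n,p in {"wing_rr0":(62,-30,77),"wing_rr8":(62,-22,77),"rib_l8":(-34,-12,77),"pad12":(88,4,65),"pad0":(88,4,77)}.items(): print(n,proj(c,np.array(W(*p))))
print(arm.current_t(),arm.current_width())
cv2.imwrite("pics/p2z.png",cv2.resize(im[60:220,140:380,::-1],(780,520),interpolation=cv2.INTER_NEAREST))
```

```text
wing_rr0 [309.70509106 166.55273651]
wing_rr8 [310.09525126 159.08141878]
rib_l8 [219.3690876  149.61231608]
pad12 [333.14958569 133.56973427]
pad0 [336.44806993 134.07999568]
11.85 0.030349816877016784
```

View pics/p2z.png

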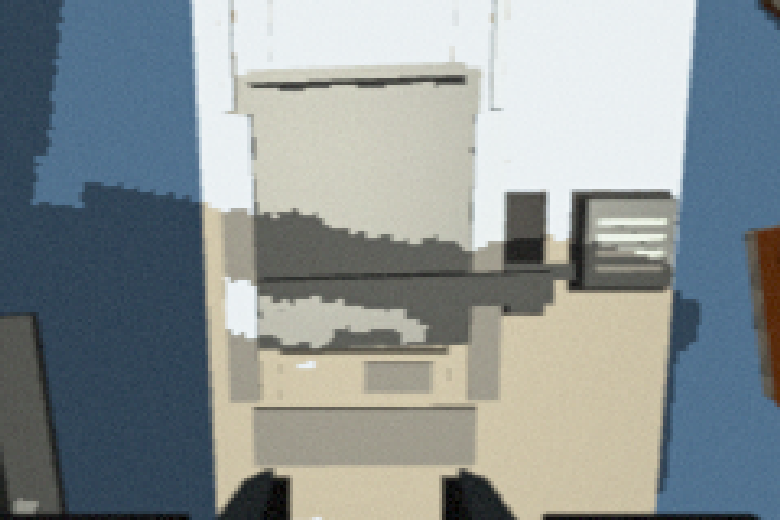

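The cover sprang about 10 mm: the wing's rear corner is at (310,157), against (310,167) at rest. The wing now lies over the tooth, and the pad is still down. Next I go down behind the rib with two spread fingertips and push.

Run:
```python
from h import *
arm.move_l(W(0,-52,90),feed=.15)
arm.sleep(.1);f0=F()
arm.move_l(W(0,-52,67),feed=.06);print("down",C(arm.current_ee_pos()),F()-f0)
y=-52
while y<-5:
    y+=4;arm.move_l(W(0,y,67),feed=.05);f=F()-f0
    print(y,C(arm.current_ee_pos()),f)
    if abs(f).max()>20:break
c=arm.get_calibration("wrist");im=arm.snapshot("wrist");cv2.imwrite("pics/q1.png",im[:,:,::-1])
print(arm.current_t())
```

```text
down [ -0.2 -52.   66.7] [-0.1 -0.5  0.4]
-48 [  0.1 -47.7  67.2] [-0.1  0.   2. ]
-44 [  0.  -43.7  67.1] [ 0.2 -1.   0.8]
-40 [ -0.  -39.8  67. ] [-0.5 -0.2 -0.1]
-36 [ -0.  -35.8  67. ] [ 0.5 -0.7  0.1]
-32 [  0.  -31.8  67. ] [-0.8 -0.8 -0.2]
-28 [  0.  -27.7  67. ] [-0.5  0.1  0.4]
-24 [ -0.  -23.7  67. ] [-0.7 -0.6  0.1]
-20 [ -0.  -19.7  67. ] [ 0.  -1.5  1.5]
-16 [ -0.  -15.7  67. ] [-0.1 -0.1  0.4]
-12 [ -0.  -11.7  67. ] [-0.4 -0.2 -0.3]
-8 [-0.  -7.8 67. ] [-0.4 -1.2  0.7]
-4 [-0.  -3.8 67. ] [ 0.2 -0.6  0.7]
16.4167
```

View pics/q1.png

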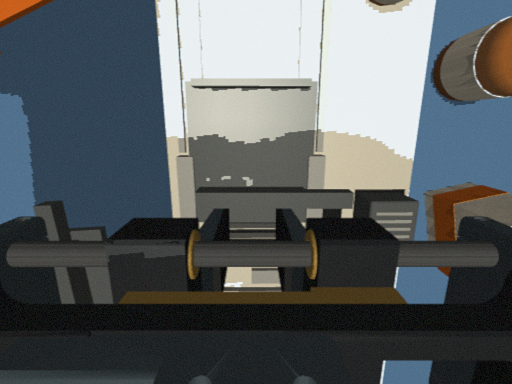

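The cover is sliding straight ahead of the fingers: rib top at v≈188–208, lip at v≈82. From these rows I work out the offset from finger to rib, then push on and feel for the stop.

Run:
```python
from h import *
c=arm.get_calibration("wrist")
for n,uv,z in [("rib front L",(196,189),77),("rib front R",(352,190),77),("rib rear R",(352,208),77),("lip front L",(187,79),73),("lip front R",(316,79),73)]:
    print(n,C(onz(c,uv,z/1e3)))
f0=F();print(f0)
arm.move_l(W(0,50,67),feed=.06);print(C(arm.current_ee_pos()),F()-f0)
y=50;f1=F()
while y<72:
    y+=1;arm.move_l(W(0,y,67),feed=.03);f=F()-f1
    if y>57: print(y,C(arm.current_ee_pos()),f)
    if f[1]<-4:break
c=arm.get_calibration("wrist");im=arm.snapshot("wrist");cv2.imwrite("pics/q2.png",im[:,:,::-1])
print(arm.current_t())
```

```text
rib front L [-33.   26.1  77. ]
rib front R [59.7 25.5 77. ]
rib rear R [60.7 14.3 77. ]
lip front L [-35.6  87.7  73. ]
lip front R [35.7 87.7 73. ]
[0.6 0.6 0.4]
[-0.  49.8 67. ] [ 0.   0.1 -0.8]
58 [-0. 58. 67.] [-0.5 -0.4  0.6]
59 [ 0. 59. 67.] [-0.2 -0.2  0. ]
60 [ 0.  60.1 67. ] [-0.9  0.  -0.6]
61 [ 0.  61.1 67. ] [-0.9  0.7  0.9]
62 [ 0.  62.1 67. ] [-0.2 -1.3  0.7]
63 [-0.  63.1 67. ] [-0.3  0.1  0.7]
64 [-0.  64.1 67. ] [-0.9  0.2  0.7]
65 [ 0.3 64.5 67.1] [ 0.3 -6.9  1.2]
21.2667
```

View pics/q2.png

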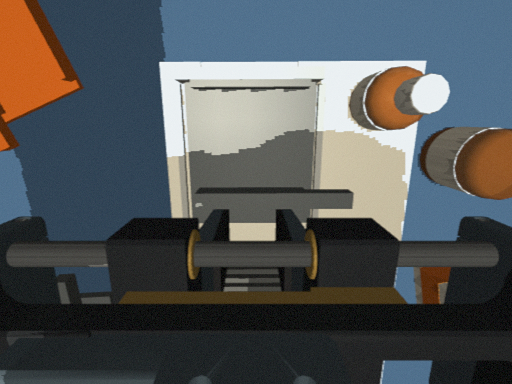

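The force stepped to 7 N at y≈64.5, close to the 66 predicted for the end stop, and the lip is up against the stop in the picture. Now I back off, rise and check.

Run:
```python
from h import *
arm.move_l(W(0,52,67),feed=.08)
arm.move_l(W(0,45,200),feed=.25)
c=arm.get_calibration("wrist");im=arm.snapshot("wrist");cv2.imwrite("pics/r1.png",im[:,:,::-1])
arm.move_l(W(-60,45,280),feed=.25)
c2=arm.get_calibration("wrist");im=arm.snapshot("wrist");cv2.imwrite("pics/r2.png",im[:,:,::-1])
arm.move_joints([60.533, 28.281, 77.091, 0, 74.628, -5.472])
im=arm.snapshot("top");cv2.imwrite("pics/r3.png",cv2.resize(im[120:280,180:360,::-1],(720,640))[:600])
cv2.imwrite("pics/r4.png",cv2.resize(arm.snapshot("scene")[150:290,150:340,::-1],(760,560)))
import json;json.dump([{k:np.array(v).tolist() for k,v in q.items()} for q in(c,c2)],open("cal2.json","w"))
print(arm.current_t(),arm.current_force())
a=cv2.imread("pics/r1.png")[60:200,160:340];cv2.imwrite("pics/r1z.png",cv2.resize(a,None,fx=4,fy=4,interpolation=0))
```

```text
25.2917 [ 0.32549605  0.79495161 -0.04146137]
```

View pics/r1.png

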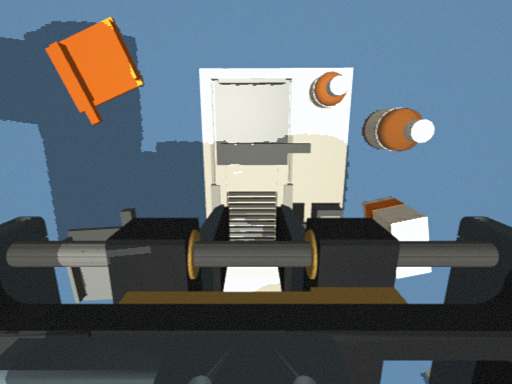

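View pics/r1z.png

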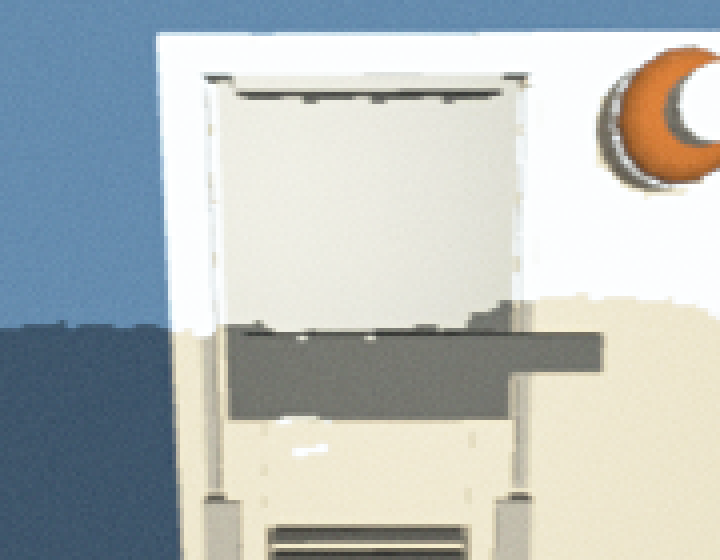

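View pics/r3.png

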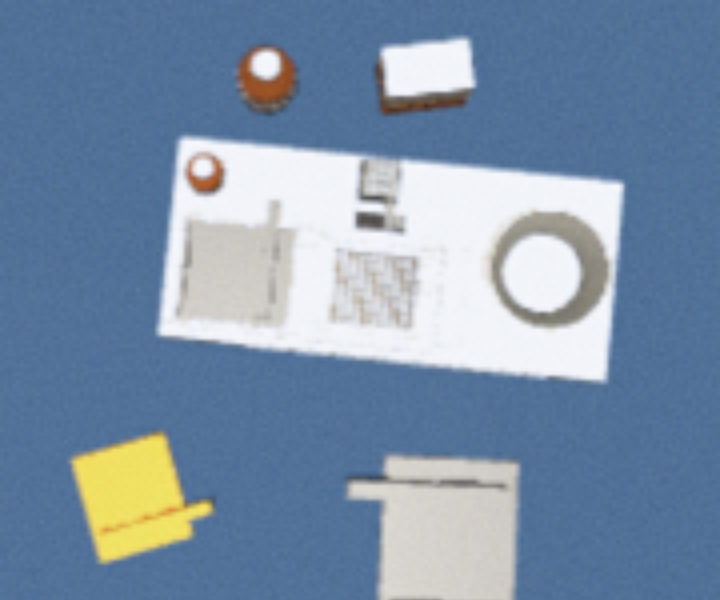

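View pics/r4.png

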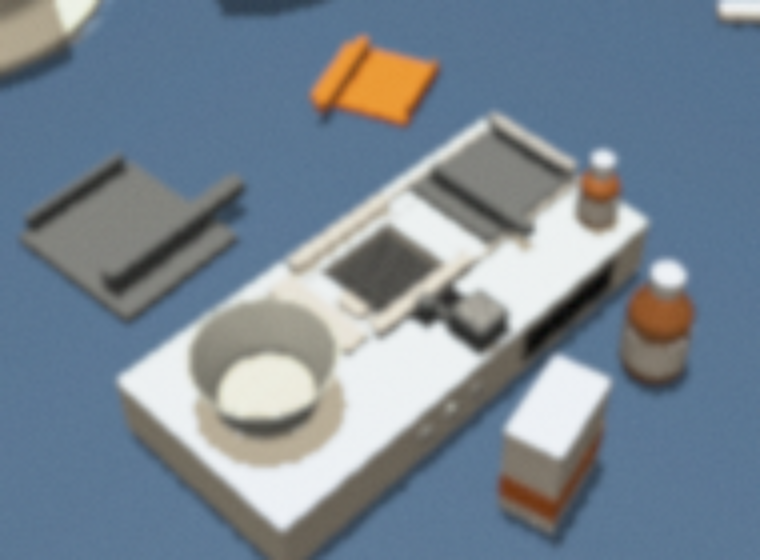

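The cover lies flat on the deck. Its rear edge is clear of the rail ends, its lip is at the stop, and it sits straight between the deck edges. The filter is exposed, the tab is back up, and the vial and other things are where they were. One last number before I hand in.

Run:
```python
from h import *
import json
c=json.load(open("cal2.json"))[0]
g=lambda x,y:(160+x/4-.5,60+y/4-.5)
for n,p,z in [("rib front y exp 92",g(600,333),77),("plate rear y exp 67",g(370,418),61),("rail end y exp 45",g(220,497),65)]: print(n,C(onz(c,p,z/1e3)))
print(arm.current_t(),arm.current_dq()); arm.sign_off()
```

```text
rib front y exp 92 [60.1 92.2 77. ]
plate rear y exp 67 [-0.  67.5 61. ]
rail end y exp 45 [-42.4  45.6  65. ]
25.2917 [ 0.23258587  0.01935411 -0.04471199  0.06809596  0.05217747  0.07876563]
the job is handed in; nothing more can be done
```

The filter is uncovered: the cover lies flat on the parking deck against the end stop. I handed the job in at 25.3 s of the 38 s allowed.

**What I did:** I pressed the tab's pad down to its hard stop, felt at z≈65 mm with about 35 N at the end. The cover sprang about 10 mm. I then pushed the rib with two spread fingertips until the force stepped to 7 N at the end stop, backed off and returned the arm to its start pose.

**Last checks:**
- **Cover position:** the rib's front edge measured y = 92.2 mm (92 expected at the stop). The plate's rear edge was at 67.5 mm, about 22 mm clear of the rail ends, which measured 45.6 mm.
- **Surroundings:** in the last pictures the tab is back up, and the vial, syrup, carton_a, funnel and both other trays look unmoved. I did not re-check the jar, cup, spatula and carton_b in those crops, but the hand never worked near them.

**What disagreed:**
- Heights triangulated from the two wrist views mostly came out 2–12 mm below the text. That is one to a few pixels of parallax, so I used the text's heights. The forces confirmed the pad's hard stop.
- The cover's front lip is narrower than I had assumed when fitting the counter's pose. Those two points were off by 3–7 mm sideways and were left in the fit.
- The force step at the stop came about 1.5 mm earlier than I had predicted.

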